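Clamp the valve extension in the cam-lock vise

ROBOT

A 6-joint arm with a two-finger parallel gripper is mounted at the origin on the work surface. World frame = base frame: x ahead of the robot, y to its left, z up, the work surface at z = 0. Lengths are in m, angles in rad, forces in N, time in s.
With the tool pointing down it reaches from about 0.35 to 0.975 m from the base axis. Payload 7.1 kg.
Tool frame: the origin (TCP) lies on the front face of the gripper's body, between the roots of the fingers; the fingertips stand 80 mm ahead of it and the grasp point (between the pads) lies 61 mm ahead of it; z points along the fingers, y is the line along which they close (so a half turn about z gives the same grasp; the last joint's range is limited). The gripper opens to 88 mm and grips with 3 to 60 N. Pads are 20 mm wide; open, the fingers measure 115 mm over their backs; the gripper's body (75 mm by 178 mm) begins 61 mm behind the grasp point.
Start: joints at [-1.2, 0.423, 1.63, -0, 1.089, -0.019], TCP at [0.238, -0.578, 0.303] pointing down, gripper open.
Joint ranges: [-3, 3], [-0.9, 2.11], [0.09, 2.58], [-1.31, 4.45], [0.11, 2.69], [-2.54, 2.54]. Speed limits (rad/s): [2.39, 2.39, 3.01, 3.14, 3.14, 3.14].

INTERFACE

Orientations are given as [roll, pitch, yaw] about the fixed x, y, z axes, in that order (R = Rz(yaw) Ry(pitch) Rx(roll)).
In Python, from rig import env gives the robot as it stands. The module is installed in compiled form; this text tells all that it offers.
- The arm moves only by the shell command python3 -m inch 'ROWS'. ROWS is a JSON object of lists of equal length, an entry for each row: "xyz": the shift along the tool's x, y, z in cm, a list of three; "rotation": the turn, a rotation vector about the tool's x, y, z in degrees, a list of three; "grip": the closure, from 0 (fully open) to 1 (shut). A call has 1 to 5 rows; each row shifts and turns the commanded pose from where the row before left it, along the tool's axes as they then stand; what a row does not reach is not made up. A row lasts 1/8 s, in which the tool goes at most 62.5 mm and 10.7 degrees, less where a joint would pass 70% of its speed; a pose out of reach is approached as far as the arm can. A call with a gripper value outside its range is refused whole. The fingers move at their own pace and stop on an object; the grip force is fixed at half the most. Time passes only in rows, so rows that do not move let the fingers close. It gives the time, the measured TCP pose, the force, the opening and the grip force at its end, in the units of the state.
- env.observe(): the state, without advancing time (a new reading comes with each control period).
- env.get_image(name): name is "scene" or "top"; returns the picture (480x640x3 uint8, red, green, blue); there is no depth.
- env.camera_model(name): a dict with "K" (3x3 intrinsics, pixels), "origin" and "attitude" of the camera in the world. Camera axes: x right, y up, looking along -z (the intrinsics and any distortion apply to the point x, -y, -z); pixel columns grow to the right and rows downward; lengths in m; the calibration is good to about 2 mm. A picture is of the moment at which its call begins. camera_model takes no time and is no camera call.
- env.hand_in(): hands the job in; it is judged then, once.
The state is a dict: "time_s": time; "joints": joint angles; "qd": joint speeds; "joint_efforts": joint torques, N m; "tcp_pos": TCP position; "ee_rot": TCP orientation; "contact_force": force on the tool from outside, world axes, zero at the start; "moment": the same for the moment, N m; "width": finger opening in m; "grip_force": force on a finger pad.
Only numpy, scipy, OpenCV 4.12 (cv2) and the standard library are available. Lean on these libraries where they do the work, as an engineer would, in place of code of your own. Each camera call takes 0.05 s, during which the arm holds its last target. There are 200 camera calls.

TASK

Clamp the valve extension tube that lies on the bed of the cam-lock vise, ready for its core to be unscrewed. Flip the cam lever up to free the carriage, slide the carriage onto the tube until its sprung jaw pad holds the tube firmly against the anvil, with about 10 N and never crushing it, and flip the lever fully down while you keep up that pressure, so that the tube stays clamped when you let go. Leave everything else on the counter where it is.

Things in the scene. Friction and masses are not known exactly. Their poses are not given: they have to be found in the camera images.
- vise: Cam-lock vise fixed on the counter under the peg rail: grey bed 120 (x) by 280 (y) mm, top 24 mm up, low guide bars on its long edges. Origin: centre of its underside. y: sliding direction, from carriage to anvil; x away from the robot. The anvil, a steel block 60 x 20 x 28 mm on the bed, is set anew each time: its face lies 85 to 100 mm from the origin along y, exact place not reported
- carriage: Aluminium carriage, 84 (x) by 48 (y) mm, cheeks up to 70 mm high. Slides along the vise's y, -80 to +60 mm, with about 2.5 N of drag when the lever is up (only that drag then resists the pad's springs: let go and it springs back); with the lever down the cam grips the bed and it holds against 15 N. Origin: its middle at counter level (vise x = 0, z = 0); axes as the vise's
- lever (a joint): Angle of the cam lever about its pivot, a pin along the vise's y axis: 0 = locked, lying towards the robot (-x) and rising 15 degrees (0.26 rad) above level; grows as the handle is raised, 1.25 rad = upright against its stop. The cam lets go of the bed above about 0.5 rad. It stays where it is left; raising it or pressing it down takes about 5 to 10 N at the ball
- lever_grip (a point): Centre of the black rubber ball knob, 24 mm in diameter, on the end of the lever's flat steel handle (14 mm wide, 10 mm thick), 85 mm from the pivot. The fingers can pinch the ball from both sides along the vise's y, and it turns between them and can creep a few mm under load. Moves with the lever on an 85 mm circle about the pivot in the vise's x-z plane
- lever_pivot (a point): Centre of the lever's pivot pin on the carriage, 53 mm above the counter, directly above the carriage's origin
- tube: Chrome valve extension tube lying on the vise's bed between pad and anvil: round, 10 mm diameter, 60 mm long, lying about along the vise's x, with a square collar 16 by 16 mm and 22 mm long in its middle, on whose flat it rests and which pad and anvil grip. Origin: middle of the collar's underside; x along the tube
- rail: Pine peg rail: a board 760 (y) by 20 (x) mm, 50 mm high, lower edge 220 mm above the counter, on an upright at each end; fixed. Origin: on the counter under its middle; x away from the robot. The board is right over carriage and raised lever: an upright tool strikes it; come from the robot's side, tilted about 40 degrees. Pliers and core remover hang 255 mm to either side of the middle
- spare_tube: Bystander, not to be moved: a second chrome valve extension tube like the first, loose on the counter in front of the vise. Origin: centre of its underside
- weight1: Bystander, not to be moved: a zinc clip-on wheel weight, 55 by 14 by 10 mm, with a small steel clip; in front of the vise. Origin: centre of its underside
- weight2: Bystander, not to be moved: another zinc wheel weight of the same kind; in front of the vise. Origin: centre of its underside
- tin: Bystander, not to be moved: a clear jar 56 mm across and 50 mm high. Origin: centre of its underside
- tread_gauge: Bystander, not to be moved: a black tread depth gauge, 90 mm long, with a steel crossbar. Origin: centre of its underside
- bin: Bystander, not to be moved: a clear acrylic bin of zinc wheel weights, 110 by 100 by 55 mm. Origin: centre of its underside
- gauge: Bystander, not to be moved: a round pressure gauge 60 mm across and 26 mm high with a brass stem. Origin: centre of its underside
- mug: Bystander, not to be moved: a white mug, 76 mm across and 90 mm high, behind the rail. Origin: centre of its underside
- pad_rest (a point): Centre of the carriage's jaw pad face when not pressed in (moves with the carriage): a steel pad 50 (x) by 10 (y) by 24 mm (z) on springs on the carriage's +y side, its face 42 mm from the carriage's origin. It yields 6 mm at 4 N per mm, then bottoms
Mind the look-alikes: they are no part of the job. Leave any black, blue or green look-alike of the tube alone.

How it is judged:
On the way, in this order (a step that is already met when the one before it is completed fails the run):
1. the lever is flipped up, so the carriage is free (value of joint lever above 0.95 rad), for 0.1 s.
2. with the lever still up, the carriage is slid on until its pad presses the tube with more than 5 N (value of joint lever above 0.7 rad and contact force between carriage and tube above 5 N), for 0.2 s.
At the end, for the whole second after the job is handed in: The lever is down (within 0.2 rad of its locked end), the carriage's pad still presses the tube with 5 to 20 N, the tube lies on the bed (within 4 mm in height), within 25 mm of the bed's middle line and within 0.15 rad of square to the slide, and all is at rest (value of joint lever below 0.2 rad and contact force between carriage and tube between 5 and 20 N and x of tube in the frame of vise between -0.025 and 0.025 m and z of tube in the frame of vise below 0.028 m and angle between the x axis of tube and the x axis of vise, either way round below 0.15 rad and linear speed of tube below 0.01 m/s and linear speed of carriage below 0.005 m/s); the robot touches nothing.
It fails at once if a bystander is shifted by more than 20 mm (distance of any of spare_tube, weight1, weight2, tin, tread_gauge, bin, gauge, mug from where it was at the start of the episode above 0.02 m).
It fails at once if the tube is crushed: squeezed by the carriage with more than 35 N (contact force between carriage and tube above 35 N).
It also fails if it takes over 70 s, if anything falls off the work surface, if the arm or the gripper's body presses on something with over 40 N, if the wrist force passes 120 N, or if a joint passes its speed limit or range.

## Working session

There is one attempt and no reset: what is moved stays moved. The work goes in short steps, Python scripts to look and compute and a shell command to move; the robot and the scene stay as the last step left them, time stands still between calls to the robot, and variables do not carry over. Pictures are saved under pics/ and viewed, at most 10 in all, crops included, and the job is handed in when it is done.

```bash
mkdir -p pics; cat > h.py <<'E'
import numpy as np, cv2
from rig import env
from scipy.spatial.transform import Rotation as R
def cam(n):
    m=env.camera_model(n); return m
def Rc(m):
    a=np.array(m["attitude"],float)
    return a if a.shape==(3,3) else (R.from_euler('xyz',a).as_matrix() if a.size==3 else R.from_quat(a).as_matrix())
def proj(n,P):
    m=cam(n); p=(np.atleast_2d(P)-m["origin"])@Rc(m); K=np.array(m["K"])
    q=np.c_[p[:,0],-p[:,1],-p[:,2]]@K.T; return q[:,:2]/q[:,2:]
def ray(n,uv):
    m=cam(n); d=np.linalg.inv(m["K"])@[uv[0],uv[1],1]; d=Rc(m)@[d[0],-d[1],-d[2]]
    return np.array(m["origin"]),d/np.linalg.norm(d)
def plane(n,uv,z):
    o,d=ray(n,uv); return o+d*(z-o[2])/d[2]
def shot(n,f):
    im=env.get_image(n)[:,:,::-1].copy(); cv2.imwrite('pics/'+f,im); return im
E
python3 - <<'E'
from h import *
np.set_printoptions(precision=4,suppress=True)
for n in("scene","top"):
    print(cam(n)); shot(n,n+'0.png')
print(env.observe())
E
```

```text
{'K': array([[599.993 ,   0.    , 314.1741],
       [  0.    , 599.993 , 242.0462],
       [  0.    ,   0.    ,   1.    ]]), 'origin': array([ 1.2933, -0.2966,  0.7673]), 'attitude': array([0.8495, 0.0152, 1.1645])}
{'K': array([[540.6   ,   0.    , 314.8396],
       [  0.    , 540.6   , 230.204 ],
       [  0.    ,   0.    ,   1.    ]]), 'origin': array([0.5014, 0.0151, 0.9403]), 'attitude': array([ 0.0854,  0.0061, -1.5865])}
{'time_s': 0.1, 'joints': array([-1.2   ,  0.4238,  1.6306, -0.    ,  1.0886, -0.019 ]), 'qd': array([-0.0018, -0.0013, -0.0024,  0.0016, -0.0009, -0.0017]), 'joint_efforts': array([ -0.0003, -54.5612, -27.4325,   0.0645,   0.0188,  -0.    ]), 'tcp_pos': array([ 0.2374, -0.5777,  0.302 ]), 'ee_rot': array([-3.1402, -0.    ,  0.3898]), 'contact_force': array([ 0.681 , -0.6053, -0.0975]), 'moment': array([-0.0083, -0.0208, -0.0336]), 'grip_force': 0.0, 'width': 0.08790869074876596}
```

View pics/scene0.png

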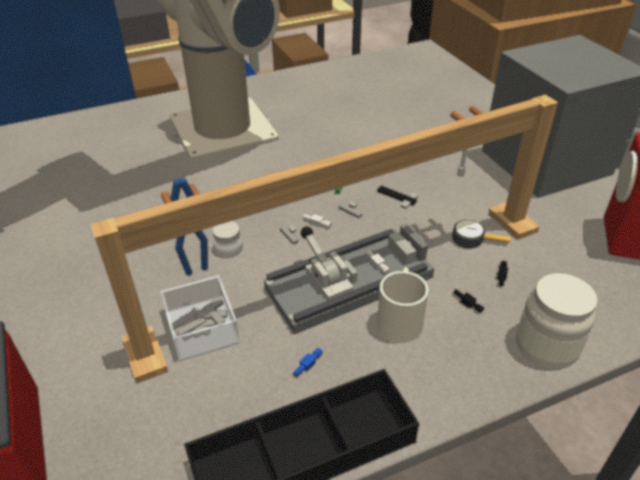

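View pics/top0.png

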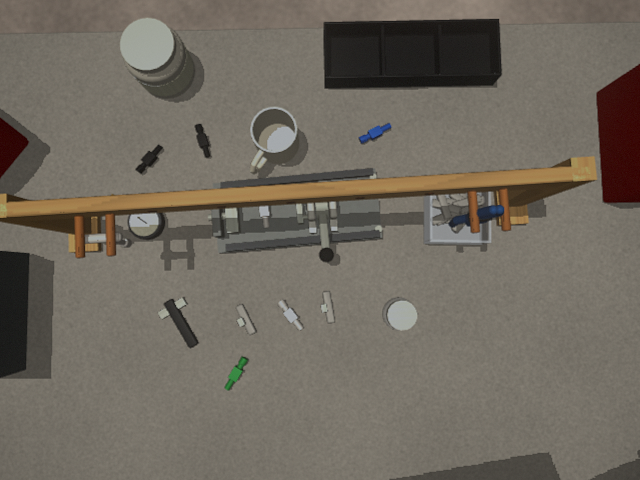

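The scene view shows the carriage at about (328,272), the black ball at (307,232), the chrome tube at (378,262) and the anvil at (405,245). The top view shows the ball at (326,254), the tube at (264,212) and the anvil at (231,218). Tube look-alikes in the top view are the loose chrome spare at (290,314), black at (150,158) and (203,140), blue at (375,133) and green at (236,373). Only the chrome one on the bed, at (264,212), fits the description. I'll confirm it in an enlarged crop.

```bash
python3 - <<'E'
from h import *
a=cv2.imread('pics/top0.png')[160:270,205:395]; b=cv2.imread('pics/scene0.png')[215:335,255:445]
a=cv2.resize(a,(570,330),interpolation=cv2.INTER_CUBIC); b=cv2.resize(b,(570,270*4//3),interpolation=cv2.INTER_CUBIC)[:270+90]
c=np.vstack([a,b])[:600]; 
for i in range(0,570,60): cv2.putText(c,str(205+i//3),(i,8),0,.3,(0,255,255)); cv2.putText(c,str(255+i//3),(i,340),0,.3,(0,255,255))
cv2.imwrite('pics/crop0.png',c)
# ball: dark blobs
for n,(u,v) in (("top",(326,254)),("scene",(307,232))):
    im=cv2.imread(f'pics/{n}0.png'); g=im.max(2); w=g[v-12:v+13,u-12:u+13]; m=(w<50).astype('uint8')
    k,l,s,ce=cv2.connectedComponentsWithStats(m); i=1+s[1:,4].argmax(); print(n,s[i],ce[i]+[u-12,v-12])
E
```

```text
top [  6   6  14  14 153] [326.28104575 254.33986928]
scene [ 7  8 10  9 55] [305.70909091 231.56363636]
```

View pics/crop0.png

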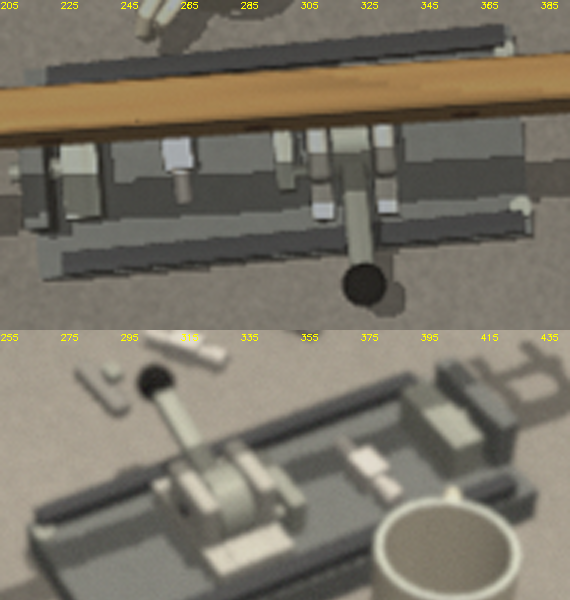

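The crop confirms the chrome tube with its square collar on the bed, at top (264,211) and scene (378,262), between the pad at top (299,213) and the anvil face at about (240,217).

```bash
python3 - <<'E'
from h import *
np.set_printoptions(precision=4,suppress=True)
b=plane("top",(326.3,254.3),.075); print("ball",b, proj("scene",b))
o1,d1=ray("top",(326.3,254.3)); o2,d2=ray("scene",(306.8,232))
t=np.linalg.lstsq(np.c_[d1,-d2],o2-o1,rcond=None)[0]; print("tri",o1+t[0]*d1,o2+t[1]*d2)
for nm,z,uv in [("nearL0",0,(219,253)),("nearL24",.024,(219,253)),("nearR0",0,(382.7,238.7)),("nearR24",.024,(382.7,238.7)),
 ("barRfar",.03,(375,169)),("barLfar",.03,(221,182)),("anvface",.045,(239,217)),("tubecollar",.040,(264,211)),("tube end",.037,(266,227)),("padface",.045,(296,221)),("padR",.045,(302,222))]:
    print(nm,plane("top",uv,z))
E
```

```text
ball [0.5366 0.0016 0.075 ] [[305.891  232.6655]]
tri [0.5365 0.0016 0.0764] [0.5371 0.0031 0.0764]
nearL0 [0.5448 0.1871 0.    ]
nearL24 [0.5437 0.1827 0.024 ]
nearR0 [ 0.5652 -0.0983  0.    ]
nearR24 [ 0.5636 -0.0954  0.024 ]
barRfar [ 0.6825 -0.0847  0.03  ]
barLfar [0.6645 0.1782 0.03  ]
anvface [0.6023 0.1455 0.045 ]
tubecollar [0.6123 0.1042 0.04  ]
tube end [0.5855 0.1014 0.037 ]
padface [0.594  0.0506 0.045 ]
padR [0.5922 0.0406 0.045 ]
```

```bash
cat >> h.py <<'E'
np.set_printoptions(precision=4,suppress=True)
YAW=.070; TAU=.72; PIV=np.array([.6185,.0075,.053]); YV=np.array([-np.sin(YAW),np.cos(YAW),0]); XV=np.array([np.cos(YAW),np.sin(YAW),0])
RT=R.from_euler('xyz',[np.pi,-TAU,YAW])
def ball(th,s=0): return PIV+s*YV+.085*(-np.cos(th+.262)*XV+np.sin(th+.262)*np.array([0,0,1]))
def tcp_at(g,back=0): return g-(.061+back)*RT.as_matrix()[:,2]
def plan(pts,n,start=None):
    """rows in tool axes through pts (list of positions), n[i] rows each, turning to RT over all the first leg"""
    s=env.observe(); p=np.array(s['tcp_pos']) if start is None else start; r=R.from_euler('xyz',s['ee_rot']) if start is None else RT
    first=True
    for q,k in zip(pts,n):
        dr=(r.inv()*RT).as_rotvec() if first else np.zeros(3); first=False; dp=(q-p)/k
        for i in range(k):
            print(np.round(r.inv().apply(dp)*100,2).tolist(),np.round(np.degrees(dr/k),1).tolist())
            r=r*R.from_rotvec(dr/k); p=p+dp
        print('--')
E
python3 - <<'E'
from h import *
print(plane("top",(326,203),.22),plane("top",(326,181),.27),ball(0),tcp_at(ball(0),.1))
plan([tcp_at(ball(0),.1)],[12])
E
```

```text
[0.5995 0.003  0.22  ] [0.6205 0.0034 0.27  ] [0.5366 0.0018 0.075 ] [ 0.4307 -0.0057  0.1961]
[3.3, -3.8, 0.89] [-0.6, 3.4, 1.5]
[3.15, -3.89, 1.04] [-0.6, 3.4, 1.5]
[2.98, -3.98, 1.19] [-0.6, 3.4, 1.5]
[2.8, -4.06, 1.32] [-0.6, 3.4, 1.5]
[2.62, -4.14, 1.44] [-0.6, 3.4, 1.5]
[2.42, -4.22, 1.55] [-0.6, 3.4, 1.5]
[2.22, -4.3, 1.65] [-0.6, 3.4, 1.5]
[2.01, -4.37, 1.73] [-0.6, 3.4, 1.5]
[1.79, -4.43, 1.8] [-0.6, 3.4, 1.5]
[1.57, -4.49, 1.86] [-0.6, 3.4, 1.5]
[1.34, -4.55, 1.9] [-0.6, 3.4, 1.5]
[1.11, -4.6, 1.93] [-0.6, 3.4, 1.5]
--
```

```bash
python3 -m inch '{"xyz":[[3.3,-3.8,0.9],[3.15,-3.9,1.0],[3.0,-4.0,1.2],[2.8,-4.1,1.3],[2.6,-4.1,1.4]],"rotation":[[-0.6,3.4,1.5],[-0.6,3.4,1.5],[-0.6,3.4,1.5],[-0.6,3.4,1.5],[-0.6,3.4,1.5]],"grip":[0,0,0,0,0]}'; python3 -m inch '{"xyz":[[2.4,-4.2,1.5],[2.2,-4.3,1.6],[2.0,-4.4,1.7],[1.8,-4.4,1.8],[1.6,-4.5,1.8]],"rotation":[[-0.6,3.4,1.5],[-0.6,3.4,1.5],[-0.6,3.4,1.5],[-0.6,3.4,1.5],[-0.6,3.4,1.5]],"grip":[0,0,0,0.3,0.3]}'; python3 - <<'E'
from h import *
print(env.observe()['joints'],env.observe()['width'])
plan([tcp_at(ball(0),.1),tcp_at(ball(0))],[3,4])
E
```

```text
time_s: 0.72
tcp_pos: [0.3184, -0.3381, 0.2584]
ee_rot: [3.108, -0.301, 0.261]
contact_force: [0.4, -0.2, 0.1]
width: 0.0879
grip_force: 0.0
time_s: 1.35
tcp_pos: [0.3949, -0.1209, 0.2194]
ee_rot: [3.114, -0.584, 0.144]
contact_force: [0.8, -0.2, 0.1]
width: 0.0712
grip_force: 0.0
[-0.4987  0.1986  2.3905  1.4151  0.3174 -0.3898] 0.0711561103202331
[1.02, -3.67, 1.51] [-0.3, 2.6, 1.2]
[0.87, -3.7, 1.53] [-0.3, 2.6, 1.2]
[0.73, -3.73, 1.54] [-0.3, 2.6, 1.2]
--
[0.0, 0.0, 2.5] [0.0, 0.0, 0.0]
[0.0, 0.0, 2.5] [0.0, 0.0, 0.0]
[0.0, 0.0, 2.5] [0.0, 0.0, 0.0]
[0.0, 0.0, 2.5] [0.0, 0.0, 0.0]
--
```

```bash
cat > kin.py <<'E'
from h import *
from scipy.optimize import least_squares, minimize
D=[([-1.2,.4238,1.6306,-0.,1.0886,-.019],[.2374,-.5777,.302],[-3.1402,0,.3898])]
def add(): 
    s=env.observe(); D.append((s['joints'],s['tcp_pos'],s['ee_rot']))
def fk(q,L):
    a1,d1,a2,l3,l6=L
    B=R.from_euler('z',q[0]); U=B*R.from_euler('y',q[1]); F=B*R.from_euler('y',q[1]+q[2]); W=F*R.from_euler('z',q[3])*R.from_euler('y',q[4])
    return B.apply([a1,0,d1])+U.apply([0,0,a2])+F.apply([0,0,l3])+W.apply([0,0,l6]), W*R.from_euler('z',q[5])
def fit():
    pri=np.array([0,.15,.45,.4,.25])
    f=lambda L:np.r_[np.concatenate([fk(q,L)[0]-p for q,p,_ in D])/.001,(L-pri)/.3]
    r=least_squares(f,pri); return r.x,r.fun
E
python3 - <<'E'
from kin import *
add(); L,f=fit(); print(L,f)
for q,p,r in D: print((fk(q,L)[1].inv()*R.from_euler('xyz',r)).as_rotvec())
E
```

```text
[-0.1251  0.0551  0.8061  0.4726  0.2682] [-11.1281  -4.3056   0.0164   0.0087  -0.0273  -0.0153  -0.4169  -0.3163
   1.1871   0.2419   0.0606]
[ 0.     -0.      1.5708]
[0.     0.     1.5708]
```

```bash
sed -i 's/a1,d1,a2,l3,l6=L/b,d1,a2,l3,l6=L; a1=0/; s/B.apply(\[a1,0,d1\])/B.apply([a1,b,d1])/; s/pri=np.array(\[0,/pri=np.array([.012,/' kin.py
python3 -m inch '{"xyz":[[1.0,-3.7,1.5],[0.9,-3.7,1.5]],"rotation":[[-0.3,2.6,1.2],[-0.3,2.6,1.2]],"grip":[0.3,0.3]}'
python3 - <<'E'
from kin import *
D.append(([-0.4987,0.1986,2.3905,1.4151,0.3174,-0.3898],[0.3949,-0.1209,0.2194],[3.114,-.584,.144]))
add(); L,f=fit(); print(D[-1][0],L,f)
E
```

```text
time_s: 1.6
tcp_pos: [0.4125, -0.0751, 0.2121]
ee_rot: [3.13, -0.649, 0.117]
contact_force: [1.0, 0.2, -0.5]
width: 0.0614
grip_force: 0.0
[-0.3544  0.2343  2.4227  1.9649  0.2907 -0.7943] [0.0267 0.0298 0.6654 0.3913 0.1523] [12.0663  9.6537  0.0413 -2.8531 -8.7586  2.5661  4.285  -7.6503 -2.6061
  0.0489 -0.4008  0.718  -0.029  -0.3256]
```

```bash
python3 - <<'E'
import kin; from kin import *
D.append(([-0.4987,0.1986,2.3905,1.4151,0.3174,-0.3898],[0.3949,-0.1209,0.2194],[3.114,-.584,.144])); add()
def fk2(q,L):
    b,d1,a2,l3,l6,c,a1,a3,e=L
    B=R.from_euler('z',q[0]); U=B*R.from_euler('y',q[1]); F=B*R.from_euler('y',q[1]+q[2]); G=F*R.from_euler('z',q[3]);W=G*R.from_euler('y',q[4])
    return B.apply([a1,b,d1])+U.apply([0,0,a2])+F.apply([a3,0,l3])+G.apply([e,c,0])+W.apply([0,0,l6]),W
for mask in ('111110000','111111000','011111000','111110010','011111010','111111010','111110001','011111001','111110011'):
    m=np.array([ch=='1' for ch in mask]); pri=np.array([.01,.15,.45,.4,.25,.01,0,0,0])*m
    def f(x):
        L=np.zeros(9);L[m]=x;return np.r_[np.concatenate([fk2(q,L)[0]-p for q,p,_ in D])/.001,(x-pri[m])/.3]
    r=least_squares(f,pri[m]); print(mask,r.x,abs(r.fun[:9]).max())
E
```

```text
111110000 [0.0267 0.0298 0.6654 0.3913 0.1523] 12.066301136907791
111111000 [ 0.0279  0.0233  0.6849  0.3865  0.165  -0.0141] 5.6059236675004005
011111000 [ 0.0906  0.6438  0.3922  0.1936 -0.0107] 25.697723331898153
111110010 [0.0119 0.312  0.5631 0.4848 0.2294 0.0773] 0.039814717795155774
011111010 [0.5021 0.4822 0.5484 0.2727 0.0093 0.1271] 3.6584146033089016
111111010 [ 0.012   0.3107  0.5637  0.4843  0.2292 -0.0001  0.077 ] 0.043722158677622636
111110001 [0.0137 0.1036 0.6017 0.4418 0.1154 0.0314] 5.867095094042263
011111001 [0.1765 0.5288 0.4898 0.075  0.0113 0.0586] 6.4138482938416725
111110011 [0.0119 0.3107 0.5633 0.4845 0.2286 0.0768 0.0003] 0.03504976468277077
```

```bash
cat > ik.py <<'E'
from h import *
from scipy.optimize import least_squares
lo=np.array([-3,-.9,.09,-1.31,.11,-2.54]);hi=np.array([3,2.11,2.58,4.45,2.69,2.54])
def fk(q):
    B=R.from_euler('z',q[0]); U=B*R.from_euler('y',q[1]); F=B*R.from_euler('y',q[1]+q[2]); W=F*R.from_euler('z',q[3])*R.from_euler('y',q[4])
    return B.apply([0,.0119,.312])+U.apply([0,0,.5631])+F.apply([.0773,0,.4848])+W.apply([0,0,.2294]), W*R.from_euler('z',q[5]+np.pi/2)
def ik(p,rot,q0):
    def f(q): P,Q=fk(q); return np.r_[(P-p)*1000,(Q.inv()*rot).as_rotvec()*500]
    r=least_squares(f,np.clip(q0,lo+1e-3,hi-1e-3),bounds=(lo,hi)); return r.x,abs(r.fun).max()
E
python3 - <<'E'
from ik import *
for t in(.6,.72,.85,1.,1.15):
    rot=R.from_euler('xyz',[np.pi,-t,.07]); zt=rot.as_matrix()[:,2]
    for nm,g in (('pre',ball(0)-.08*zt),('grasp',ball(0)),('mid',ball(.5)),('up',ball(1.05)),('slide',ball(1.05,.085)),('lock',ball(0,.085))):
        out=[]
        for q0 in([-0.,.3,2.2,0,.4,1.5],[-0.,.3,2.2,3.1,.4,-1.5]):
            q,e=ik(g-.061*zt,rot,q0); out.append((np.round(q,2).tolist(),round(e,1)))
        print(t,nm,*out)
E
```

```text
0.6 pre ([-0.08, 0.32, 2.35, 2.54, 0.15, -1.1], np.float64(0.0)) ([-0.08, 0.32, 2.35, 2.54, 0.15, -1.1], np.float64(0.0))
0.6 grasp ([-0.06, 0.53, 2.27, 2.87, 0.27, -1.41], np.float64(0.0)) ([-0.06, 0.53, 2.27, 2.87, 0.27, -1.41], np.float64(0.0))
0.6 mid ([-0.05, 0.45, 2.23, 2.66, 0.15, -1.19], np.float64(0.0)) ([-0.05, 0.45, 2.23, 2.66, 0.15, -1.19], np.float64(0.0))
0.6 up ([-0.06, 0.44, 2.15, 2.18, 0.11, -0.71], np.float64(8.2)) ([-0.06, 0.44, 2.15, 2.18, 0.11, -0.71], np.float64(8.2))
0.6 slide ([0.18, 0.41, 2.1, -0.88, 0.11, 2.54], np.float64(16.0)) ([0.17, 0.45, 2.15, 3.89, 0.11, -2.23], np.float64(11.3))
0.6 lock ([0.19, 0.41, 2.17, -0.87, 0.11, 2.54], np.float64(54.3)) ([0.17, 0.53, 2.27, 3.36, 0.26, -1.7], np.float64(0.0))
0.72 pre ([-0.09, 0.37, 2.43, 2.86, 0.39, -1.43], np.float64(0.0)) ([-0.09, 0.37, 2.43, 2.86, 0.39, -1.43], np.float64(0.0))
0.72 grasp ([-0.07, 0.58, 2.33, 2.95, 0.49, -1.5], np.float64(0.0)) ([-0.07, 0.58, 2.33, 2.95, 0.49, -1.5], np.float64(0.0))
0.72 mid ([-0.06, 0.49, 2.29, 2.89, 0.36, -1.44], np.float64(0.0)) ([-0.06, 0.49, 2.29, 2.89, 0.36, -1.44],
[... 1922 characters left out ...]
np.float64(4.5)) ([-0.17, 0.93, 2.58, 2.92, 1.51, -1.66], np.float64(4.5))
1.15 grasp ([-0.11, 0.92, 2.43, 2.98, 1.36, -1.61], np.float64(0.0)) ([-0.11, 0.92, 2.43, 2.98, 1.36, -1.61], np.float64(0.0))
1.15 mid ([-0.09, 0.79, 2.41, 2.98, 1.21, -1.58], np.float64(0.0)) ([-0.09, 0.79, 2.41, 2.98, 1.21, -1.58], np.float64(0.0))
1.15 up ([-0.07, 0.7, 2.35, 2.99, 1.05, -1.55], np.float64(0.0)) ([-0.07, 0.7, 2.35, 2.99, 1.05, -1.55], np.float64(0.0))
1.15 slide ([0.18, 0.18, 2.12, -0.92, 0.11, 2.54], np.float64(185.1)) ([0.18, 0.7, 2.34, 3.26, 1.05, -1.58], np.float64(0.0))
1.15 lock ([0.18, 0.11, 2.24, -0.91, 0.11, 2.54], np.float64(208.9)) ([0.21, 0.92, 2.42, 3.27, 1.35, -1.54], np.float64(0.0))
```

```bash
sed -i 's/TAU=.72/TAU=.85/' h.py; python3 - <<'E'
from h import *
plan([tcp_at(ball(0),.08)],[4])
E
```

```text
[-0.14, -1.68, 1.26] [-0.3, 2.9, 0.5]
[-0.22, -1.69, 1.24] [-0.3, 2.9, 0.5]
[-0.29, -1.69, 1.22] [-0.3, 2.9, 0.5]
[-0.37, -1.7, 1.19] [-0.3, 2.9, 0.5]
--
```

```bash
python3 -m inch '{"xyz":[[-0.1,-1.7,1.3],[-0.2,-1.7,1.2],[-0.3,-1.7,1.2],[-0.4,-1.7,1.2],[0,0,0]],"rotation":[[-0.3,2.9,0.5],[-0.3,2.9,0.5],[-0.3,2.9,0.5],[-0.3,2.9,0.5],[0,0,0]],"grip":[0.3,0.3,0.3,0.3,0.3]}'
python3 - <<'E'
from h import *
s=env.observe(); print(s['joints'],s['width'])
plan([tcp_at(ball(0))],[4])
a=shot("top","top1.png")[150:390,200:520]; b=shot("scene","scene1.png")[150:390,200:520]
cv2.imwrite('pics/c1.png',cv2.resize(np.vstack([a,b]),(720,1080))[:1080]); cv2.imwrite('pics/c1.png',np.hstack([cv2.resize(a,(400,300)),cv2.resize(b,(400,300))]))
E
```

```text
time_s: 2.22
tcp_pos: [0.4277, -0.0096, 0.1711]
ee_rot: [-3.131, -0.83, 0.074]
contact_force: [0.4, -0.5, -0.5]
width: 0.0614
grip_force: 0.0
[-0.1397  0.4595  2.503   2.8655  0.656  -1.4954] 0.06143189411961057
[0.04, -0.06, 2.12] [-0.2, 0.3, 0.0]
[0.03, -0.07, 2.12] [-0.2, 0.3, 0.0]
[0.02, -0.08, 2.12] [-0.2, 0.3, 0.0]
[0.01, -0.09, 2.12] [-0.2, 0.3, 0.0]
--
```

View pics/c1.png

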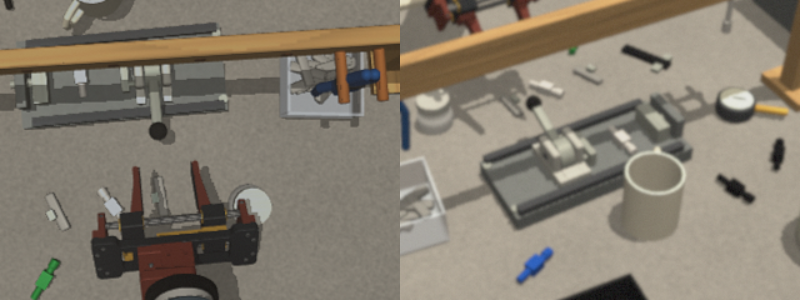

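The top crop shows the gripper in front of the lever, with its fingers at about (137,170) and (197,165) and the ball at (157,131). The tin is under the gripper's right end, well below it. The bed, carriage and tube haven't moved.

```bash
python3 - <<'E'
from h import *
s=env.observe(); M=R.from_euler('xyz',s['ee_rot']).as_matrix(); p=s['tcp_pos']+.08*M[:,2]
for sg in(1,-1): print((proj("top",p+sg*.031*M[:,1])-[200,150])/.8)
E
python3 -m inch '{"xyz":[[0,-0.1,2.1],[0,-0.1,2.1],[0,-0.1,2.1],[0,0,2.1],[0,0,0]],"rotation":[[-0.2,0.3,0],[-0.2,0.3,0],[-0.2,0.3,0],[-0.2,0.3,0],[0,0,0]],"grip":[0.3,0.3,0.3,0.3,0.3]}'
python3 - <<'E'
from h import *
print(proj("top",ball(0)),tcp_at(ball(0))); plan([tcp_at(ball(0))],[1])
a=shot("top","top2.png")[180:300,260:420]; b=shot("scene","scene2.png")[180:300,240:400]
cv2.imwrite('pics/c2.png',np.hstack([cv2.resize(a,(400,300)),cv2.resize(b,(400,300))]))
E
```

```text
[[190.3874 166.9672]]
[[139.3825 171.8979]]
time_s: 2.95
tcp_pos: [0.492, -0.0034, 0.1169]
ee_rot: [3.137, -0.856, 0.072]
contact_force: [-0.1, 0.4, 0.5]
width: 0.0617
grip_force: 0.0
[[326.1744 254.2765]] [ 0.4909 -0.0014  0.1153]
[-0.19, -0.2, 0.04] [0.2, -0.3, 0.1]
--
```

View pics/c2.png

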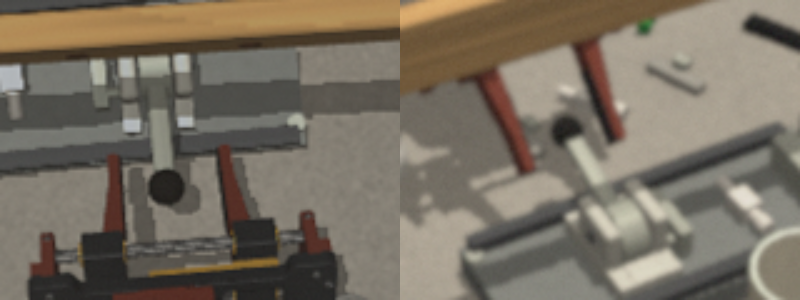

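The black ball at (167,187) in the left crop sits between the two fingers, so I'll close on it.

```bash
python3 -m inch '{"xyz":[[-0.2,-0.2,0],[0,0,0],[0,0,0],[0,0,0],[0,0,0]],"rotation":[[0.2,-0.3,0],[0,0,0],[0,0,0],[0,0,0],[0,0,0]],"grip":[0.3,0.6,1,1,1]}'
python3 -m inch '{"xyz":[[0,0,0],[0,0,0],[0,0,0]],"rotation":[[0,0,0],[0,0,0],[0,0,0]],"grip":[1,1,1]}'
python3 - <<'E'
from h import *
plan([tcp_at(ball(t)) for t in(0,.25,.5,.75,.95,1.1)],[1]*6)
print([tcp_at(ball(t)) for t in(0,.5,1.1)])
E
```

```text
time_s: 3.68
tcp_pos: [0.4893, -0.0008, 0.1151]
ee_rot: [3.14, -0.849, 0.073]
contact_force: [0.7, -0.7, -0.7]
width: 0.025
grip_force: 0.3
time_s: 4.05
tcp_pos: [0.4893, -0.0007, 0.1151]
ee_rot: [3.14, -0.849, 0.073]
contact_force: [-0.3, 3.1, 0.2]
width: 0.0226
grip_force: 30.0
[0.11, 0.08, 0.1] [-0.0, 0.0, 0.1]
--
[2.0, 0.0, -0.69] [0.0, 0.0, 0.0]
--
[2.11, -0.0, -0.18] [0.0, 0.0, 0.0]
--
[2.09, -0.0, 0.35] [0.0, 0.0, 0.0]
--
[1.57, 0.0, 0.65] [0.0, 0.0, 0.0]
--
[1.08, -0.0, 0.68] [0.0, 0.0, 0.0]
--
[array([ 0.4909, -0.0014,  0.1153]), array([ 0.5114, -0.    ,  0.1519]), array([0.5552, 0.0031, 0.1764])]
```

```bash
python3 -m inch '{"xyz":[[1.0,0,-0.4],[1.0,0,-0.3],[1.1,0,-0.1],[1.1,0,-0.1],[0,0,0]],"rotation":[[0,0,0],[0,0,0],[0,0,0],[0,0,0],[0,0,0]],"grip":[1,1,1,1,1]}'
python3 -m inch '{"xyz":[[1.0,0,0.1],[1.0,0,0.2],[0.8,0,0.3],[0.8,0,0.4],[0,0,0]],"rotation":[[0,0,0],[0,0,0],[0,0,0],[0,0,0],[0,0,0]],"grip":[1,1,1,1,1]}'
python3 - <<'E'
from h import *
plan([tcp_at(ball(t)) for t in(1.0,1.1)],[1]*2)
E
```

```text
time_s: 4.68
tcp_pos: [0.5111, 0.0007, 0.1542]
ee_rot: [3.139, -0.853, 0.073]
contact_force: [-3.4, 1.5, 1.9]
width: 0.0226
grip_force: 30.0
time_s: 5.3
tcp_pos: [0.5425, 0.003, 0.1744]
ee_rot: [3.14, -0.853, 0.073]
contact_force: [-2.7, 1.9, 6.2]
width: 0.0225
grip_force: 30.0
[0.28, 0.08, 0.34] [-0.0, -0.2, 0.1]
--
[0.71, 0.0, 0.47] [0.0, 0.0, 0.0]
--
```

```bash
python3 -m inch '{"xyz":[[0.3,0,0.4],[0.7,0,0.4],[0.3,0,0.2],[0,0,0],[0,0,0]],"rotation":[[0,-0.1,0],[0,-0.1,0],[0,0,0],[0,0,0],[0,0,0]],"grip":[1,1,1,1,1]}'
python3 - <<'E'
from h import *
s=env.observe(); g=s['tcp_pos']+.061*R.from_euler('xyz',s['ee_rot']).as_matrix()[:,2]; d=g-PIV; print(s['contact_force'],g,np.arctan2(d[2],-d@XV)-.262,d@YV,np.hypot(d[2],d@XV))
b=shot("scene","scene3.png")[180:300,260:420]; a=shot("top","top3.png")[150:270,260:420]
cv2.imwrite('pics/c3.png',np.hstack([cv2.resize(a,(400,300)),cv2.resize(b,(400,300))]))
E
```

```text
time_s: 5.92
tcp_pos: [0.5587, 0.0041, 0.1775]
ee_rot: [3.14, -0.851, 0.072]
contact_force: [-1.7, 1.8, 5.8]
width: 0.0224
grip_force: 30.0
[-1.6888  1.7679  5.836 ] [0.6044 0.0073 0.1373] 1.1434121190241147 0.0008101866289149642 0.0854862290387875
```

View pics/c3.png

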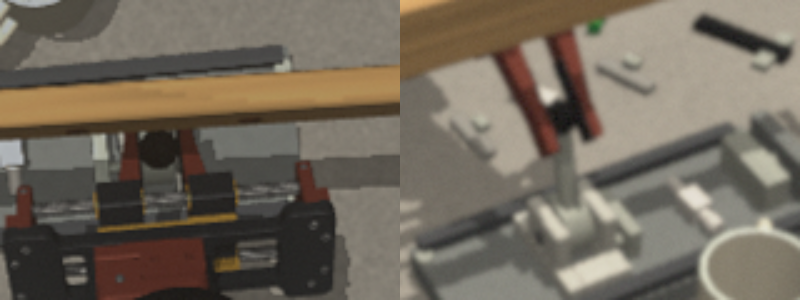

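The fingers hold the ball upright at (157,150) in the left crop, clear of the rail, so the lever is at about 1.14 rad. Next is the slide.

```bash
python3 -m inch '{"xyz":[[0,-0.6,0],[0,-1.2,0],[0,-1.2,0],[0,-1.2,0],[0,-0.6,0]],"rotation":[[0,0,0],[0,0,0],[0,0,0],[0,0,0],[0,0,0]],"grip":[1,1,1,1,1]}'
python3 -m inch '{"xyz":[[0,-0.6,0],[0,-0.6,0],[0,-0.6,0],[0,-0.4,0],[0,0,0]],"rotation":[[0,0,0],[0,0,0],[0,0,0],[0,0,0],[0,0,0]],"grip":[1,1,1,1,1]}'
cat > st.py <<'E'
from h import *
s=env.observe(); g=s['tcp_pos']+.061*R.from_euler('xyz',s['ee_rot']).as_matrix()[:,2]; d=g-PIV; print(s['contact_force'],s['contact_force']@YV,'lever',np.arctan2(d[2],-d@XV)-.262,'y',d@YV,'r',np.hypot(d[2],d@XV),s['ee_rot'])
E
python3 st.py; python3 - <<'E'
from h import *
a=shot("top","top4.png")[180:270,205:355]; b=shot("scene","scene4.png")[215:305,300:450]
cv2.imwrite('pics/c4.png',np.hstack([cv2.resize(a,(400,240)),cv2.resize(b,(400,240))]))
E
```

```text
time_s: 6.65
tcp_pos: [0.5551, 0.052, 0.1775]
ee_rot: [3.141, -0.851, 0.071]
contact_force: [-4.4, -3.6, 8.5]
width: 0.0223
grip_force: 30.0
time_s: 7.28
tcp_pos: [0.5534, 0.0739, 0.1775]
ee_rot: [3.14, -0.85, 0.071]
contact_force: [-4.5, 0.4, 9.0]
width: 0.0222
grip_force: 30.0
[-4.5111  0.3563  9.0018] 0.6709111820662523 lever 1.1395255771354438 y 0.07074895881119363 r 0.08549589724979577 [ 3.1404 -0.8505  0.0714]
```

View pics/c4.png

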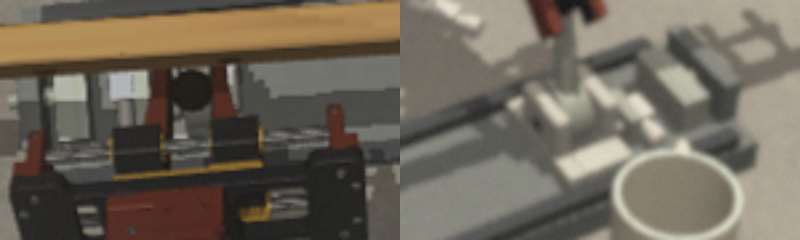

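The carriage has reached the tube. The collar at (122,85) is still about 12 mm short of the anvil face at (90,100) in the left crop.

```bash
python3 -m inch '{"xyz":[[0,-0.3,0],[0,-0.3,0],[0,-0.2,0],[0,-0.1,0],[0,0,0]],"rotation":[[0,0,0],[0,0,0],[0,0,0],[0,0,0],[0,0,0]],"grip":[1,1,1,1,1]}';python3 st.py
python3 -m inch '{"xyz":[[0,-0.1,0],[0,-0.1,0],[0,0,0]],"rotation":[[0,0,0],[0,0,0],[0,0,0]],"grip":[1,1,1]}';python3 st.py
```

```text
time_s: 8.0
tcp_pos: [0.5528, 0.0825, 0.1775]
ee_rot: [3.141, -0.85, 0.07]
contact_force: [-4.1, -1.5, 9.2]
width: 0.0223
grip_force: 30.0
[-4.1407 -1.4835  9.2059] -1.1902737696091654 lever 1.1393181665552625 y 0.0793687149883803 r 0.08549742599355188 [ 3.1405 -0.8505  0.0704]
time_s: 8.38
tcp_pos: [0.5527, 0.0844, 0.1775]
ee_rot: [3.141, -0.851, 0.07]
contact_force: [-5.0, -3.0, 9.3]
width: 0.0225
grip_force: 30.0
[-4.9991 -2.9528  9.2723] -2.5959389774885198 lever 1.1393483394206179 y 0.08128815653555962 r 0.0855033402813254 [ 3.1406 -0.8505  0.0702]
```

```bash
python3 -m inch '{"xyz":[[0,-0.1,0],[0,0,0]],"rotation":[[0,0,0],[0,0,0]],"grip":[1,1]}'|grep force;python3 st.py
python3 -m inch '{"xyz":[[0,-0.1,0],[0,0,0]],"rotation":[[0,0,0],[0,0,0]],"grip":[1,1]}'|grep force;python3 st.py
```

```text
contact_force: [-4.0, -2.9, 9.4]
grip_force: 30.0
[-4.0261 -2.8802  9.3546] -2.5915059196236845 lever 1.1392933162777386 y 0.08227018228820963 r 0.08551426914641941 [ 3.1406 -0.8505  0.0702]
contact_force: [-5.5, -2.5, 9.7]
grip_force: 30.0
[-5.4544 -2.523   9.7092] -2.135314821646119 lever 1.1393866967449973 y 0.08323960920841386 r 0.08550138272762522 [ 3.1406 -0.8505  0.0701]
```

```bash
python3 - <<'E'
from h import *
a=shot("top","top5.png")[180:270,205:355]; b=shot("scene","scene5.png")[215:305,300:450]
cv2.imwrite('pics/c5.png',np.hstack([cv2.resize(a,(400,240),interpolation=cv2.INTER_CUBIC),cv2.resize(b,(400,240),interpolation=cv2.INTER_CUBIC)]))
E
```

```text
(no output)
```

View pics/c5.png

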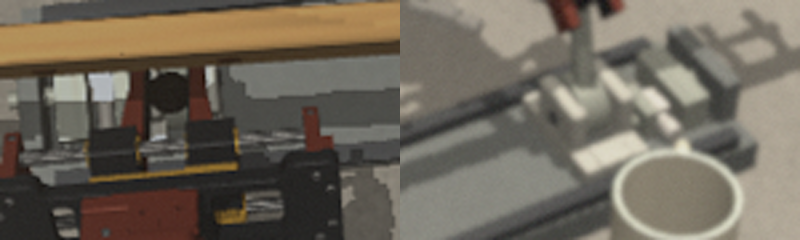

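The collar at (102,85) is now almost against the anvil face at (88,95), and the force is still only drag. I'll continue in 1 mm steps.

```bash
python3 -m inch '{"xyz":[[0,-0.1,0],[0,0,0]],"rotation":[[0,0,0],[0,0,0]],"grip":[1,1]}'|grep contact;python3 st.py
python3 -m inch '{"xyz":[[0,-0.1,0],[0,0,0]],"rotation":[[0,0,0],[0,0,0]],"grip":[1,1]}'|grep contact;python3 st.py
```

```text
contact_force: [-4.4, -1.9, 9.6]
[-4.3909 -1.8849  9.6489] -1.5731958376184203 lever 1.1392578060221084 y 0.08420711441481113 r 0.08550767219435926 [ 3.1407 -0.8505  0.0699]
contact_force: [-5.0, -4.9, 9.1]
[-4.9895 -4.8958  9.1161] -4.534795146976709 lever 1.1394020702323082 y 0.08493806123474618 r 0.08550175329587784 [ 3.1409 -0.8506  0.069 ]
```

```bash
python3 -m inch '{"xyz":[[0,-0.1,0],[0,0,0]],"rotation":[[0,0,0],[0,0,0]],"grip":[1,1]}'|grep contact;python3 st.py
```

```text
contact_force: [-3.7, -8.2, 9.8]
[-3.6727 -8.2122  9.8017] -7.935218875846187 lever 1.1391299594224815 y 0.08560797900817176 r 0.08552461109704076 [ 3.1411 -0.8506  0.0681]
```

```bash
python3 -m inch '{"xyz":[[0,-0.1,0],[0,0,0],[0,0,0]],"rotation":[[0,0,0],[0,0,0],[0,0,0]],"grip":[1,1,1]}'|grep contact;python3 st.py
```

```text
contact_force: [-4.0, -9.4, 9.7]
[-4.0387 -9.373   9.657 ] -9.067604738762913 lever 1.1387559589912135 y 0.08626483073895536 r 0.08551917900332293 [ 3.1412 -0.8506  0.0672]
```

```bash
python3 -m inch '{"xyz":[[0,-0.05,0],[0,0,0],[0,0,0]],"rotation":[[0,0,0],[0,0,0],[0,0,0]],"grip":[1,1,1]}'|grep contact;python3 st.py
```

```text
contact_force: [-4.5, -12.2, 9.6]
[ -4.5096 -12.1725   9.6199] -11.827265930753125 lever 1.1391962755052838 y 0.0864932749643958 r 0.08552427726280837 [ 3.1413 -0.8507  0.0664]
```

```bash
python3 - <<'E'
from h import *
s=env.observe(); p=s['tcp_pos']; ths=[1.139,.95,.75,.55,.35,.15,.0,-.04]
q0=tcp_at(ball(ths[0]))
for a,b in zip(ths,ths[1:]): print(b,np.round(RT.inv().apply(ball(b)-ball(a))*100,2))
E
```

```text
0.95 [-1.34  0.   -0.89]
0.75 [-1.57 -0.   -0.65]
0.55 [-1.67  0.   -0.32]
0.35 [-1.7  -0.    0.01]
0.15 [-1.66 -0.    0.35]
0.0 [-1.18 -0.    0.48]
-0.04 [-0.3  -0.    0.16]
```

Pad force is about 10 N after drag. I'll lower the lever while keeping the push, checking the force before the cam grips.

```bash
python3 -m inch '{"xyz":[[-0.7,0,-0.5],[-0.7,0,-0.4],[-0.8,0,-0.3],[-0.8,0,-0.3],[0,0,0]],"rotation":[[0,0,0],[0,0,0],[0,0,0],[0,0,0],[0,0,0]],"grip":[1,1,1,1,1]}'|grep contact;python3 st.py
```

```text
contact_force: [-1.0, -10.7, 1.9]
[ -0.9535 -10.7414   1.9106] -10.648439152439934 lever 0.7246259134921327 y 0.08632104858591783 r 0.08431298962287904 [ 3.1414 -0.8473  0.0656]
```

```bash
python3 -m inch '{"xyz":[[0,-0.05,0],[-0.8,0,-0.2],[-0.8,0,-0.1],[-0.8,0,0],[-0.8,0,0]],"rotation":[[0,0,0],[0,0,0],[0,0,0],[0,0,0],[0,0,0]],"grip":[1,1,1,1,1]}'|grep contact;python3 st.py
python3 -m inch '{"xyz":[[-0.8,0,0.1],[-0.8,0,0.2],[-0.6,0,0.2],[-0.6,0,0.25],[0,0,0]],"rotation":[[0,0,0],[0,0,0],[0,0,0],[0,0,0],[0,0,0]],"grip":[1,1,1,1,1]}'|grep contact;python3 st.py
```

```text
contact_force: [7.2, -13.1, 0.2]
[  7.2133 -13.1064   0.2128] -13.57878704300886 lever 0.36270472667745834 y 0.08660330818206956 r 0.0842879402893287 [ 3.1416 -0.851   0.0643]
contact_force: [2.0, -12.5, -1.6]
[  1.982  -12.4807  -1.6484] -12.588780943609663 lever 0.004225230138146685 y 0.08649454478304454 r 0.08515864158058223 [ 3.1409 -0.848   0.0646]
```

```bash
python3 -m inch '{"xyz":[[-0.3,0,0.15],[-0.3,0,0.15],[0,0,0]],"rotation":[[0,0,0],[0,0,0],[0,0,0]],"grip":[1,1,1]}'|grep contact;python3 st.py
```

```text
contact_force: [-5.0, -12.8, 14.0]
[ -5.0169 -12.7562  13.9791] -12.37401925293159 lever -0.053217153035310244 y 0.08646998207525228 r 0.0853158761068548 [ 3.1412 -0.8525  0.0641]
```

The ball is pressing on its stop (14 N up), so the lever is fully down. I'll open and back out along the tool axis.

```bash
python3 -m inch '{"xyz":[[0.2,0.1,-0.1],[0,0,0],[0,0,0],[0,0,0],[0,0,0]],"rotation":[[0,0,0],[0,0,0],[0,0,0],[0,0,0],[0,0,0]],"grip":[1,0.8,0.5,0.35,0.35]}'
python3 -m inch '{"xyz":[[0,0,-0.5],[0,0,-1.5],[0,0,-2],[0,0,-2],[0,0,-2]],"rotation":[[0,0,0],[0,0,0],[0,0,0],[0,0,0],[0,0,0]],"grip":[0.35,0.35,0.35,0.35,0.35]}'
python3 -m inch '{"xyz":[[0,0,-2],[0,0,-1],[0,0,0],[0,0,0]],"rotation":[[0,0,0],[0,0,0],[0,0,0],[0,0,0]],"grip":[0.35,0.35,0.35,0.35]}'
python3 - <<'E'
from h import *
a=shot("top","top6.png"); b=shot("scene","scene6.png")
w=a[225:290,240:320].max(2); m=(w<50).astype('uint8'); k,l,s,ce=cv2.connectedComponentsWithStats(m)
for i in range(1,k):
    if s[i,4]>60: c=ce[i]+[240,225]; print(s[i],c,plane("top",c,.075))
print(ball(0,.086),proj("top",ball(0,.086)))
a=a[170:290,205:365]; b=b[195:315,290:450]
cv2.imwrite('pics/c6.png',np.hstack([cv2.resize(a,(400,300),interpolation=cv2.INTER_CUBIC),cv2.resize(b,(400,300),interpolation=cv2.INTER_CUBIC)]))
E
```

```text
time_s: 13.35
tcp_pos: [0.4831, 0.086, 0.1114]
ee_rot: [3.14, -0.847, 0.073]
contact_force: [-0.3, -0.2, -0.3]
width: 0.049
grip_force: 0.0
time_s: 13.98
tcp_pos: [0.4216, 0.0816, 0.1652]
ee_rot: [3.14, -0.846, 0.073]
contact_force: [-0.6, -0.2, -0.2]
width: 0.0569
grip_force: 0.0
time_s: 14.48
tcp_pos: [0.4012, 0.0802, 0.1843]
ee_rot: [3.14, -0.847, 0.072]
contact_force: [-0.8, -0.6, -0.1]
width: 0.0572
grip_force: 0.0
[ 27  28  14  14 153] [273.5163 259.1765] [0.5301 0.0861 0.075 ]
[0.5306 0.0875 0.075 ] [[272.6219 258.8913]]
```

View pics/c6.png

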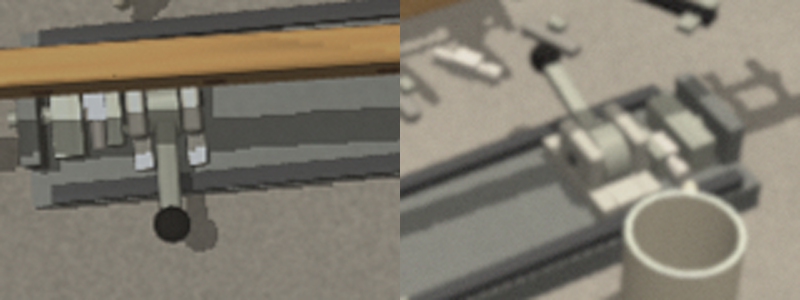

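The lever lies down with its ball at (172,224) in the left crop. The collar at (95,110) is held between the pad and the anvil, the tube is square to the slide, and the gripper is clear. The bystanders visible in the crops haven't moved.

```bash
python3 -c "
from rig import env
print(env.hand_in())"
```

```text
the job is handed in; nothing more can be done
None
```

The job is handed in: the tube is clamped between pad and anvil with an estimated 10 N (from the wrist force and pad travel, not measured after letting go), the lever is fully down, and the gripper is clear; no verdict came back.

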